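# Snap up the folding handpiece rest and lay the handpiece on it

## Robot

A 7-joint arm with a two-finger parallel gripper is mounted at the origin on a cart in front of the work surface, level with it; the furniture and walls round the work are solid. World frame = base frame: x ahead of the robot, y to its left, z up, the work surface at z = 0. Lengths are in m, angles in rad, forces in N, time in s.
With the tool pointing down it reaches from about 0.425 to 0.875 m from the base axis. Payload 4.7 kg.
Tool frame: the origin (TCP) lies midway between the tips of the shut fingers; the grasp point (between the pads) lies 19 mm behind it; z points along the fingers, x is the direction in which the jaws open and shut, and the axes are right-handed (so a half turn about z gives the same grasp; the last joint's range is limited). The gripper opens to 87 mm and grips with 3 to 60 N. Pads are 19 mm wide; open, the fingers measure 117 mm over their backs; the gripper's body (75 mm by 190 mm) begins 51 mm behind the grasp point.
Start: joints at [1.252, 0.321, -0.07, 1.45, 0.023, 1.371, -0.057], TCP at [0.212, -0.614, 0.223] pointing down, gripper open.
Joint ranges: [-2.86, 2.86], [-0.3, 2.09], [-1.38, 1.24], [0.06, 2.45], [-1.56, 4.7], [0.09, 2.05], [-2.69, 2.69]. Speed limits (rad/s): [2.57, 2.57, 3.14, 3.14, 3.14, 3.14, 3.14].

## Interface

Orientations are given as a rotation vector (axis times angle).
In Python, from bench import r gives the robot as it stands.
- The arm moves only by the tool jog_arm, never from a script. Its argument "plan" is a list of rows, each a list of 3 entries, a list of its own where there are three numbers: the shift along the tool's x, y, z in m, then the turn, a rotation vector about the tool's x, y, z in degrees, then the opening, from -1 (shut) to 1 (fully open). In form: [[[tx, ty, tz], [wx, wy, wz], fingers], ...]. A call has 1 to 5 rows; each row is the pose to reach, as a shift and turn from the pose commanded when the call began, along the tool's axes at that moment; what a row does not reach only later rows make up. A row lasts 1/8 s, in which the tool goes at most 62.5 mm and 10.7 degrees, less where a joint would pass 70% of its speed; a pose out of reach is approached as far as the arm can. A call with a gripper value outside its range is refused whole. The fingers move at their own pace and stop on an object; "newtons" is the grip in N (left out, the last holds). Time passes only in rows, so rows that repeat a pose let the fingers close. It gives the time, the measured TCP pose, the force and the opening at its end, in the units of the state.
- r.get_state(): the state, without advancing time (a new reading comes with each control period).
- r.grab_frame(name): name is "side" or "top" or "wrist"; returns a dict with "pixels" (420x560x3 uint8, red, green, blue), "vfov" (degrees; the focal length in pixels is half the picture's height over the tangent of half this angle, whatever the lens; pixels are square), "cx", "cy" (the principal point, pixels), "view" (4x4, takes a point from world to camera coordinates); the wrist camera has in their place "T_tool_cam" (4x4, takes a point from camera to tool coordinates, whose origin is the TCP and whose axes are the tool frame's). Camera axes: x right, y down, z forward; pixel columns grow to the right and rows downward; lengths in m; the calibration is good to about 2 mm. A picture is of the moment at which its call begins: read the wrist's pose just before it. There is no depth.
- r.job_done(): hands the job in, once; it reports no verdict.
Trained networks look in the newest picture that a camera, given by its name, has taken for a name from the list of things; names that differ only in an ending like _2 or _b are one class to them, and where a whole thing is asked for, a point or a joint stands for the part that bears it (a point fixed in the world has none). Each returns a list of dicts, best first, with "p" (0 to 1); they miss things now and then, are a little off and sometimes report something else, mostly with a low value. They report only what shows in the picture. A call takes as long as a camera call. They do not tell look-alikes from the thing itself.
- r.spot_in(camera, thing): "box" ([centre column, centre row, width, height] in pixels, round what is visible of it).
The state is a dict: "time_s": time; "qpos": joint angles; "joint_vel": joint speeds; "joint_efforts": joint torques, N m; "eef_pos": TCP position; "orientation": TCP orientation; "wrist_force": force on the tool from outside, world axes, zero at the start; "ft_torque": the same for the moment, N m; "gripper_width": finger opening in m.
Only numpy, scipy, OpenCV 4.12 (cv2) and the standard library are available. Lean on these libraries where they do the work, as an engineer would, in place of code of your own. Each camera call takes 0.05 s, during which the arm holds its last target.

## Task

Push the sprung fork of the grey handpiece rest upright by its red roller bar until it snaps past its dead point and stays up against its far stop by itself, then let go of it and lay the black handpiece across the raised fork and the fixed saddle so that it lies in both cradles. Be gentle with the rest: stop pushing as soon as the fork snaps over, never press hard on it, and leave the other things on the bench where they are.

Things in the scene. Friction and masses are not known exactly. Their poses are not given: they have to be found in the camera images.
- rest: Folding handpiece rest, fixed to the bench: grey plate 170 x 74 x 12 mm with a saddle and a hinged fork standing on it. Origin under the middle of the plate, on the bench top; x runs along the plate from the saddle to the hinge of the fork (the handpiece shall lie along x), y across it, z up. The stowed fork leans out towards +x, its stowed stop (a short black rubber bumper) stands 64 mm from the origin along x.
- saddle: Fixed saddle of the rest, a grey upright 8 mm thick along x, 40 mm from the rest's origin on its -x side, with a U-shaped cradle on top (see saddle_cradle). The origin is at its foot, on the plate.
- saddle_cradle (a point): Middle of the floor of the saddle's cradle, 82 mm above the bench. The cradle's floor is flat and 8 mm long in x; its two prongs leave a gap of 34 mm across y, flare outwards at the top and rise 23 mm above the floor.
- fork: Aluminium fork with a red push bar. Origin on its hinge axis (along the rest's y, 45 mm along its +x, 24 mm above the bench); z points up its arm, x out of its outer face, where the push bar is. Stowed, z leans 54 degrees above level, towards the rest's +x. Pushed towards the rest's -x it swings up. See fork_hinge for its spring.
- fork_hinge (a point): Same point as fork. The spring resists (5 to 12 N of level push at the bar, fading to the dead point), then throws the fork 9 degrees on to a hard stop and holds it. Short of the dead point it swings back. The setting differs each time and cannot be seen: dead point at 73 to 99 degrees of lean, to be felt as the push vanishing. Over 20 N on the fork damages it.
- fork_cradle (a point): Middle of the floor of the fork's cradle, 60 mm from the hinge up the fork's z; when the fork is up it stands about 82 mm above the bench. The same cradle as the saddle's: floor 8 mm long, gap 34 mm, prongs 23 mm high. Axes as the fork's.
- push_bar (a point): Middle of the red push bar, a freely turning roller 9 mm thick and 44 mm long along y, 53 mm up the fork's z from the hinge and 22 mm out along its x (so 57 mm from the hinge axis). Stowed it stands about 54 mm above the bench and is the fork's outermost part, free from the outside.
- handpiece: Loose black micromotor handpiece without cable, lying on the bench: about 203 mm long along its y, 27 mm thick, 0.15 to 0.3 kg. Origin on its underside. Its body, the part to be gripped and laid in the cradles, runs from y = -56 to y = +62 mm.
- handpiece_mid (a point): Middle of the handpiece's body, on its axis, 13.5 mm above its underside (the middle of the 118 mm body). Axes as the handpiece's.
- cast_white: Bystander: white plaster dental cast, 52 x 58 x 27 mm, origin under its middle.
- cast_yellow: Bystander: yellowish plaster dental cast, 48 x 53 x 27 mm, origin under its middle.
- powder_jar: Bystander: white and blue plastic jar, 53 mm thick, 76 mm high, origin under its middle.
- wheel_felt: Bystander: grey felt polishing wheel, 22 mm across, 10 mm high, origin under its middle.
Not all that is in view belongs to the job. Leave any orange or purple look-alike of the handpiece alone.

How it is judged:
On the way:
1. the fork has snapped over its dead point and stands up by itself, untouched (x of fork_cradle in the frame of rest below 0.0555 m and contact force between each of the arm, the fingers, handpiece and fork below 0.05 N), for 0.3 s.
At the end, for the whole second after the job is handed in: Fork up past its dead point (its cradle under 55.5 mm from the rest's origin along x); handpiece still, in both cradles, touching fork and saddle, along the rest's x within 0.17 rad, either way round, its middle within 12 mm of the centre line and 85 to 106 mm above the bench (x of fork_cradle in the frame of rest below 0.0555 m and contact force between handpiece and fork above 0.1 N and contact force between handpiece and saddle above 0.1 N and angle between the y axis of handpiece and the x axis of rest, either way round below 0.17 rad and y of handpiece_mid in the frame of rest between -0.012 and 0.012 m and z of handpiece_mid in the frame of rest between 0.085 and 0.106 m and linear speed of handpiece below 0.02 m/s).
It fails at once if the fork is pushed with more than 20 N (contact force between any of the fingers, the arm, handpiece and fork above 20 N).
It fails at once if a bystander is moved by more than 20 mm (distance of any of cast_white, cast_yellow, powder_jar, wheel_felt from where it was at the start of the episode above 0.02 m).
It also fails if it takes over 62 s, if anything falls off the work surface, if the arm or the gripper's body presses on something with over 40 N, if the wrist force passes 120 N, or if a joint passes its speed limit or range.

## Working session

There is one attempt and no reset: what is moved stays moved. The work goes in short steps, Python scripts to look and compute and a tool call to move; the robot and the scene stay as the last step left them, time stands still between calls to the robot, and variables do not carry over. Pictures are saved under pics/ and viewed, and the job is handed in when it is done.

Besides the shell and the picture viewer there is one more tool, called after ">>>" as a command line: name --argument value ..., lists and objects as JSON in quotes. jog_arm: Moves the arm, as the interface text tells. Its arguments: {"type":"object","properties":{"plan":{"type":"array"},"newtons":{"type":"number"}},"required":["plan"]}

```bash
ls; mkdir -p pics; cat > h.py <<'E'
import numpy as np, cv2
from bench import r
from scipy.spatial.transform import Rotation as R
def save(f,n): cv2.imwrite(f'pics/{n}.png',f['pixels'][:,:,::-1])
def foc(f): return f['pixels'].shape[0]/2/np.tan(np.radians(f['vfov'])/2)
def camT(f,st=None):
    if 'view' in f: return np.linalg.inv(f['view'])
    T=np.eye(4);T[:3,:3]=R.from_rotvec(st['orientation']).as_matrix();T[:3,3]=st['eef_pos'];return T@np.array(f['T_tool_cam'])
def ray(f,u,v,st=None):
    T=camT(f,st);F=foc(f);d=T[:3,:3]@np.array([(u-f['cx'])/F,(v-f['cy'])/F,1]);return T[:3,3],d/np.linalg.norm(d)
def atz(f,u,v,z,st=None):
    o,d=ray(f,u,v,st);return o+d*(z-o[2])/d[2]
def proj(f,p,st=None):
    q=np.linalg.inv(camT(f,st))@np.append(p,1);F=foc(f);return np.array([f['cx']+F*q[0]/q[2],f['cy']+F*q[1]/q[2]])
def tri(o1,d1,o2,d2):
    A=np.array([d1,-d2]).T;s=np.linalg.lstsq(A,o2-o1,rcond=None)[0];a=o1+s[0]*d1;b=o2+s[1]*d2;return (a+b)/2,np.linalg.norm(a-b)
E
python3 - <<'E'
from h import *
import pickle
s=r.get_state();print(s)
D={}
for c in ['side','top']:
    f=r.grab_frame(c);save(f,c+'0');D[c]=f
    print(c,f['vfov'],f['cx'],f['cy'],camT(f).round(3).tolist())
    for t in ['rest','saddle','fork','push_bar','fork_cradle','saddle_cradle','handpiece','cast_white','cast_yellow','powder_jar','wheel_felt']:
        print(t,[(np.round(x['box']).tolist(),round(x['p'],2)) for x in r.spot_in(c,t)][:3])
pickle.dump((s,D),open('d0.pkl','wb'))
E
```

```text
pics
{'time_s': 0.0, 'qpos': array([ 1.25210388,  0.32182817, -0.07008554,  1.4516809 ,  0.02260393,
        1.37077872, -0.05692145]), 'joint_vel': array([ 0.00016802, -0.00014597, -0.00042368,  0.00018574,  0.00191531,
       -0.00100978, -0.00040822]), 'joint_efforts': array([ 1.64486075e-03, -4.91289139e+01, -4.02944684e-01, -3.12528348e+01,
       -6.38852036e-02,  4.38462419e-02,  1.42728791e-04]), 'eef_pos': array([ 0.21211633, -0.61383278,  0.22145519]), 'orientation': array([-2.55787096e+00,  1.82221498e+00,  2.52920405e-03]), 'wrist_force': array([-0.97795987, -0.57091407,  0.26374453]), 'ft_torque': array([-0.00108532, -0.02893134, -0.01666878]), 'gripper_width': 0.08737768354232449}
side 52.49144835352705 280.417392300617 214.335524395288 [[-1.0, 0.002, 0.016, 0.535], [-0.011, 0.586, -0.81, 1.362], [-0.011, -0.81, -0.586, 0.87], [0.0, 0.0, 0.0, 1.0]]
rest [([277.0, 184.0, 23.0, 41.0], 0.64)]
saddle []
fork [([272.0, 193.0, 10.0, 12.0], 0.69)]
push_bar []
fork_cradle [([275.0, 192.0, 15.0, 13.0], 0.48)]
saddle_cradle [([280.0, 175.0, 13.0, 18.0], 0.59), ([270.0, 192.0, 18.
[... 562 characters left out ...]
12.0, 68.0], 0.7)]
saddle [([384.0, 205.0, 7.0, 21.0], 0.53)]
fork [([346.0, 202.0, 21.0, 21.0], 0.83)]
push_bar [([344.0, 204.0, 23.0, 21.0], 0.88), ([384.0, 205.0, 9.0, 18.0], 0.46)]
fork_cradle [([389.0, 149.0, 22.0, 22.0], 0.6), ([345.0, 203.0, 22.0, 21.0], 0.55)]
saddle_cradle [([384.0, 205.0, 15.0, 14.0], 0.59)]
handpiece [([254.0, 255.0, 13.0, 68.0], 0.81), ([297.0, 234.0, 65.0, 35.0], 0.81), ([212.0, 214.0, 25.0, 65.0], 0.63)]
cast_white [([420.0, 274.0, 21.0, 20.0], 0.66), ([253.0, 254.0, 19.0, 68.0], 0.37)]
cast_yellow [([253.0, 255.0, 16.0, 68.0], 0.22)]
powder_jar [([390.0, 149.0, 23.0, 23.0], 0.6), ([344.0, 205.0, 24.0, 19.0], 0.34)]
wheel_felt [([258.0, 172.0, 9.0, 5.0], 0.42)]
```

```bash
python3 - <<'E'
import cv2
a=cv2.imread('pics/side0.png');b=cv2.imread('pics/top0.png')
cv2.imwrite('pics/side0c.png',cv2.resize(a[140:380,190:390],None,fx=2.5,fy=2.5,interpolation=2)[:600])
cv2.imwrite('pics/top0c.png',cv2.resize(b[110:310,190:456],None,fx=3,fy=3,interpolation=2))
E
```

```text
(no output)
```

View pics/side0c.png

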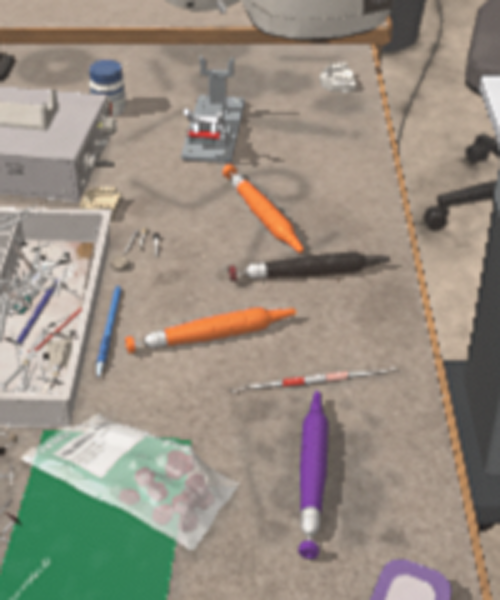

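View pics/top0c.png

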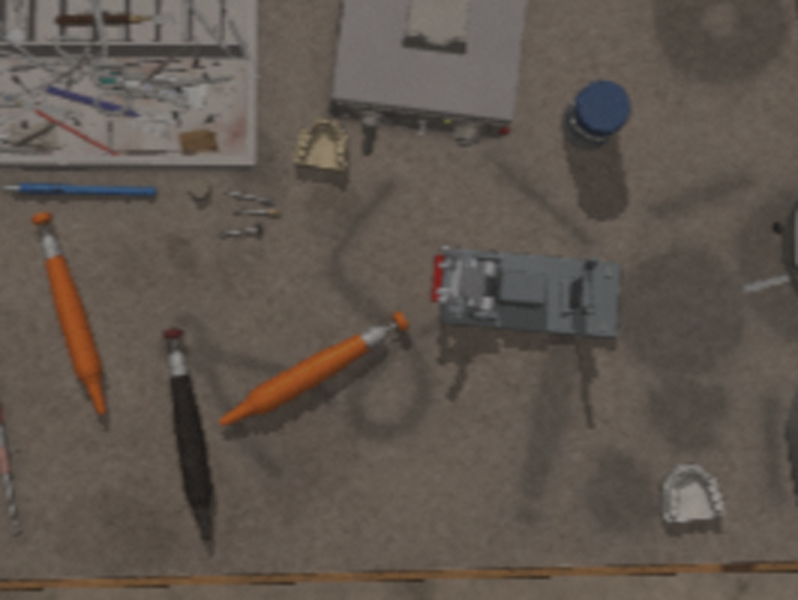

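View pics/top0.png

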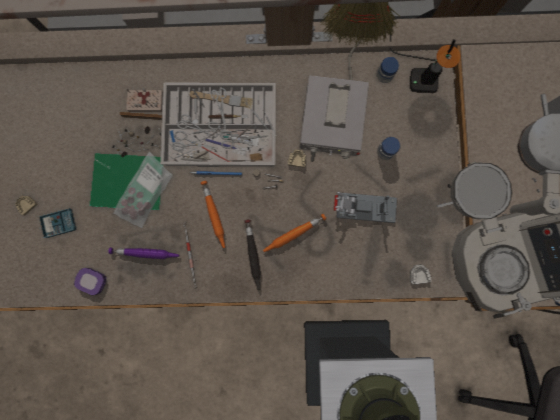

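```bash
python3 - <<'E'
from h import *
import pickle
s,D=pickle.load(open('d0.pkl','rb'));t=D['top'];sd=D['side']
c=lambda u,v:(190+u/3,110+v/3)
print('base px',proj(t,[0,0,0]))
for n,u,v,z in [('plate c1',441,330,.012),('c2',616,336,.012),('c3',618,261,.012),('c4',452,248,.012),('bar top end',440,256,.054),('bar bot',435,300,.054),('hp red end',173,333,.0135),('hp tip',208,545,.0135),('body top',178,372,.0135),('body bot',200,515,.0135),('orange end',400,320,.0135),('cast w',691,495,.02),('casty',322,147,.02),('jar',602,108,.076),('box corner',515,130,.05),('edge',400,570,0)]:
    print(n,atz(t,*c(u,v),z).round(3))
E
```

```text
base px [378.97121025 415.5080111 ]
plate c1 [0.546 0.097 0.012]
c2 [ 0.536 -0.069  0.012]
c3 [ 0.609 -0.075  0.012]
c4 [0.625 0.084 0.012]
bar top end [0.613 0.1   0.054]
bar bot [0.571 0.106 0.054]
hp red end [0.55  0.355 0.014]
hp tip [0.348 0.325 0.014]
body top [0.512 0.351 0.014]
body bot [0.376 0.332 0.014]
orange end [0.557 0.136 0.014]
cast w [ 0.384 -0.13   0.02 ]
casty [0.727 0.207 0.02 ]
jar [ 0.744 -0.053  0.076]
box corner [0.731 0.024 0.05 ]
edge [0.319 0.143 0.   ]
```

View pics/side0.png

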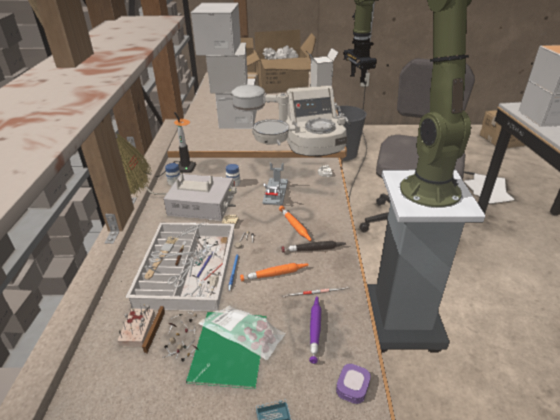

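```bash
python3 - <<'E'
from h import *
import pickle
s,D=pickle.load(open('d0.pkl','rb'));t=D['top'];sd=D['side']
print(R.from_rotvec(s['orientation']).as_matrix().round(3))
for p in [s['eef_pos'],[0,0,0],[.4,-.3,0],[.5,-.3,.0],[.3,-.3,.3],[.4,-.3,.3],[.4,-.3,.45],[.58,.01,.3]]: print(p,proj(t,p).round(),proj(sd,p).round())
for n,u,v,z in [('m',470,215,.2),('m',465,265,.2),('m',520,300,.2),('plate',455,190,.1),('bot',536,150,.2)]: print(n,atz(t,u,v,z).round(3))
s=r.get_state();f=r.grab_frame('wrist');save(f,'w0');print(f['T_tool_cam'],f['vfov'])
E
```

```text
[[ 0.327 -0.945 -0.001]
 [-0.945 -0.327  0.002]
 [-0.002  0.    -1.   ]]
[ 0.21211633 -0.61383278  0.22145519] [657. 348.] [356.  78.]
[0, 0, 0] [379. 416.] [429. 189.]
[0.4, -0.3, 0] [478. 268.] [318. 152.]
[0.5, -0.3, 0.0] [475. 233.] [295. 152.]
[0.3, -0.3, 0.3] [535. 316.] [347.  84.]
[0.4, -0.3, 0.3] [532. 271.] [321.  84.]
[0.4, -0.3, 0.45] [572. 273.] [323.  44.]
[0.58, 0.01, 0.3] [388. 194.] [274. 116.]
m [ 0.536 -0.211  0.2  ]
m [ 0.414 -0.191  0.2  ]
m [ 0.327 -0.317  0.2  ]
plate [ 0.613 -0.214  0.1  ]
bot [ 0.694 -0.385  0.2  ]
[[ 9.99999963e-01 -2.32228310e-04 -1.44529778e-04 -3.81527244e-04]
 [ 2.61904049e-04  9.65329576e-01  2.61033983e-01 -7.16867874e-02]
 [ 7.88993892e-05 -2.61034011e-01  9.65329601e-01 -1.61619770e-01]
 [ 0.00000000e+00  0.00000000e+00  0.00000000e+00  1.00000000e+00]] 71.28108396402004
```

View pics/w0.png

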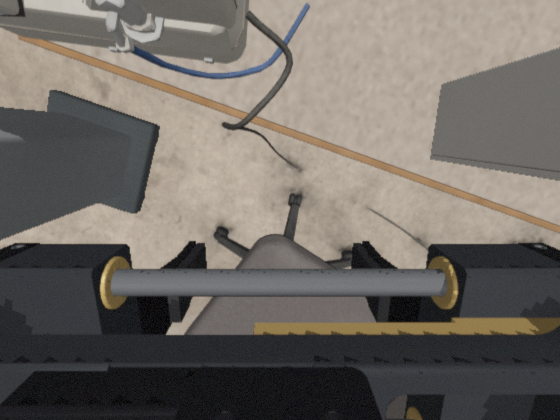

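```bash
cat >> h.py <<'E'
def rot(bear,tilt=0):
    """tool z down, tool x horizontally at bearing (deg)"""
    b=np.radians(bear);x=np.array([np.cos(b),np.sin(b),0]);z=np.array([0,0,-1.]);y=np.cross(z,x)
    return np.array([x,y,z]).T
def rel(p,M,p0=None,M0=None):
    s=r.get_state()
    if p0 is None:p0=s['eef_pos']
    if M0 is None:M0=R.from_rotvec(s['orientation']).as_matrix()
    d=M0.T@(np.array(p)-p0);w=np.degrees(R.from_matrix(M0.T@M).as_rotvec())
    return d.round(4).tolist(),w.round(2).tolist()
E
python3 - <<'E'
from h import *
s=r.get_state();p0=s['eef_pos'];M0=R.from_rotvec(s['orientation']).as_matrix()
def pt(b,rr,z): return [rr*np.cos(np.radians(b)),rr*np.sin(np.radians(b)),z]
print(rel(pt(-71,.62,.42),rot(-71)))
p1=np.array(pt(-71,.62,.42));M1=rot(-71)
b=-71
for k in range(16):
    b=min(b+5.6,12)
    if k and k%5==0: p1=np.array(pp);M1=MM
    pp=pt(b,.62 if k<12 else .58,.42);MM=rot(b)
    print(k,round(b,1),np.round(pp,3),rel(pp,MM,p1,M1))
E
```

```text
([-0.03, 0.0007, -0.1974], [0.0, -0.01, 0.08])
0 -65.4 [ 0.258 -0.564  0.42 ] ([-0.003, -0.0605, 0.0], [0.0, 0.0, -5.6])
1 -59.8 [ 0.312 -0.536  0.42 ] ([-0.0118, -0.1204, 0.0], [0.0, 0.0, -11.2])
2 -54.2 [ 0.363 -0.503  0.42 ] ([-0.0265, -0.1792, 0.0], [0.0, 0.0, -16.8])
3 -48.6 [ 0.41  -0.465  0.42 ] ([-0.0468, -0.2363, 0.0], [0.0, 0.0, -22.4])
4 -43.0 [ 0.453 -0.423  0.42 ] ([-0.0726, -0.2911, 0.0], [0.0, 0.0, -28.0])
5 -37.4 [ 0.493 -0.377  0.42 ] ([-0.003, -0.0605, 0.0], [0.0, 0.0, -5.6])
6 -31.8 [ 0.527 -0.327  0.42 ] ([-0.0118, -0.1204, 0.0], [0.0, 0.0, -11.2])
7 -26.2 [ 0.556 -0.274  0.42 ] ([-0.0265, -0.1792, 0.0], [0.0, 0.0, -16.8])
8 -20.6 [ 0.58  -0.218  0.42 ] ([-0.0468, -0.2363, 0.0], [0.0, 0.0, -22.4])
9 -15.0 [ 0.599 -0.16   0.42 ] ([-0.0726, -0.2911, 0.0], [0.0, 0.0, -28.0])
10 -9.4 [ 0.612 -0.101  0.42 ] ([-0.003, -0.0605, 0.0], [0.0, 0.0, -5.6])
11 -3.8 [ 0.619 -0.041  0.42 ] ([-0.0118, -0.1204, 0.0], [0.0, 0.0, -11.2])
12 1.8 [0.58  0.018 0.42 ] ([-0.0648, -0.1676, 0.0], [0.0, 0.0, -16.8])
13 7.4 [0.575 0.075 0.42 ] ([-0.0838, -0.221, 0.0], [0.0, 0.0, -22.4])
14 12 [0.567 0.121 0.42 ] ([-0.1032, -0.2633, 0.0], [0.0, 0.0, -27.0])
15 12 [0.567 0.121 0.42 ] ([0.0, 0.0, 0.0], [0.0, 0.0, 0.0])
```

>>> jog_arm --plan '[[[-0.01,0,-0.05],[0,0,0],1],[[-0.02,0,-0.11],[0,0,0],0],[[-0.03,0,-0.17],[0,0,0],-1],[[-0.03,0,-0.2],[0,0,0],-1],[[-0.03,0,-0.2],[0,0,0],-1]]'

```text
time_s: 1.88
eef_pos: [0.2029, -0.5867, 0.426]
orientation: [2.556, -1.821, 0.008]
wrist_force: [-0.6, -0.8, -0.2]
gripper_width: 0.0547
```

>>> jog_arm --plan '[[[-0.003,-0.06,0],[0,0,-5.6],-1],[[-0.012,-0.12,0],[0,0,-11.2],-1],[[-0.0265,-0.179,0],[0,0,-16.8],-1],[[-0.047,-0.236,0],[0,0,-22.4],-1],[[-0.0725,-0.291,0],[0,0,-28],-1]]'

```text
time_s: 2.5
eef_pos: [0.4551, -0.421, 0.4202]
orientation: [-2.925, 1.145, 0.004]
wrist_force: [0.4, 0.1, -0.2]
gripper_width: 0.0055
```

>>> jog_arm --plan '[[[-0.003,-0.06,0],[0,0,-5.6],-1],[[-0.012,-0.12,0],[0,0,-11.2],-1],[[-0.0265,-0.179,0],[0,0,-16.8],-1],[[-0.047,-0.236,0],[0,0,-22.4],-1],[[-0.0725,-0.291,0],[0,0,-28],-1]]'

```text
time_s: 3.12
eef_pos: [0.5994, -0.1581, 0.4202]
orientation: [-3.115, 0.403, 0.005]
wrist_force: [0.7, 0.2, -0.6]
gripper_width: 0.0002
```

>>> jog_arm --plan '[[[-0.003,-0.06,0],[0,0,-5.6],-1],[[-0.012,-0.12,0],[0,0,-11.2],-1],[[-0.065,-0.168,0.02],[0,0,-16.8],-1],[[-0.084,-0.221,0.07],[0,0,-22.4],-1],[[-0.103,-0.263,0.1],[0,0,-27],-1]]'

```text
time_s: 3.75
eef_pos: [0.5681, 0.1095, 0.3284]
orientation: [3.123, 0.334, -0.003]
wrist_force: [-0.1, 0.4, -0.8]
gripper_width: 0.0004
```

```bash
python3 - <<'E'
from h import *
import pickle
s=r.get_state();print(s['eef_pos'],s['wrist_force'])
f=r.grab_frame('wrist');save(f,'w1');pickle.dump((s,f),open('w1.pkl','wb'))
for t in ['rest','push_bar','saddle_cradle','fork_cradle','handpiece']:
    print(t,[(np.round(x['box']).tolist(),round(x['p'],2)) for x in r.spot_in('wrist',t)][:3])
E
```

```text
[0.5680631  0.10947907 0.32841122] [-0.06200506  0.36113504 -0.77828757]
rest [([281.0, 213.0, 64.0, 59.0], 0.74)]
push_bar [([291.0, 203.0, 42.0, 36.0], 0.74), ([148.0, 299.0, 16.0, 5.0], 0.44)]
saddle_cradle []
fork_cradle [([292.0, 204.0, 42.0, 45.0], 0.72)]
handpiece [([259.0, 95.0, 46.0, 136.0], 0.7), ([236.0, 7.0, 145.0, 14.0], 0.67)]
```

View pics/w1.png

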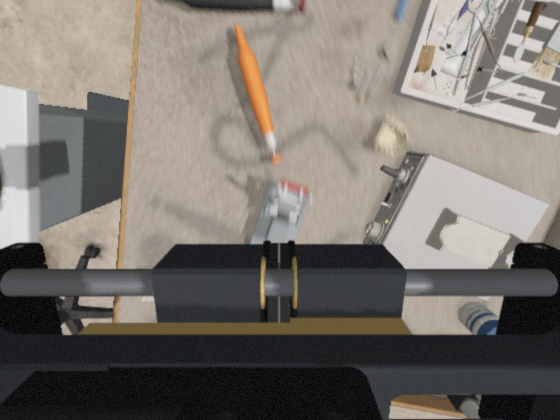

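```bash
python3 - <<'E'
from h import *
print(rel([.57,-.06,.28],rot(-5)))
E
```

```text
([-0.0342, 0.1635, 0.0508], [0.05, 0.03, 16.95])
```

>>> jog_arm --plan '[[[-0.01,0.055,0.02],[0,0,6],-1],[[-0.024,0.11,0.04],[0,0,12],-1],[[-0.034,0.163,0.05],[0,0,17],-1],[[-0.034,0.163,0.05],[0,0,17],-1]]'

```text
time_s: 4.55
eef_pos: [0.5695, -0.0669, 0.2799]
orientation: [3.135, -0.157, -0.003]
wrist_force: [0.7, -0.6, -0.1]
gripper_width: 0.0005
```

```bash
python3 - <<'E'
from h import *
import pickle
s=r.get_state();print(s['eef_pos'],s['wrist_force'])
f=r.grab_frame('wrist');save(f,'w2');pickle.dump((s,f),open('w2.pkl','wb'))
E
```

```text
[ 0.56950024 -0.06693225  0.27994871] [ 0.67905859 -0.55410243 -0.07896757]
```

View pics/w2.png

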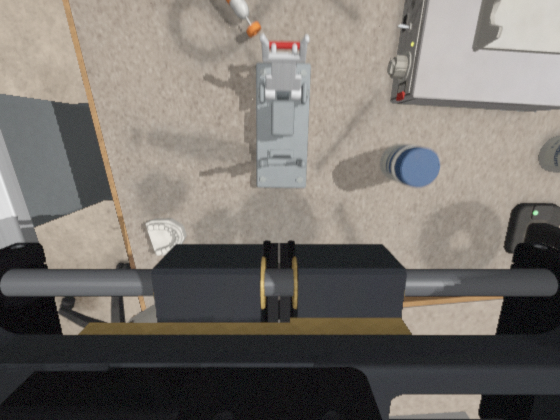

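```bash
python3 - <<'E'
import cv2
a=cv2.imread('pics/w2.png')
cv2.imwrite('pics/w2c.png',cv2.resize(a[20:200,220:340],None,fx=3.3,fy=3.3,interpolation=2))
E
```

```text
(no output)
```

View pics/w2c.png

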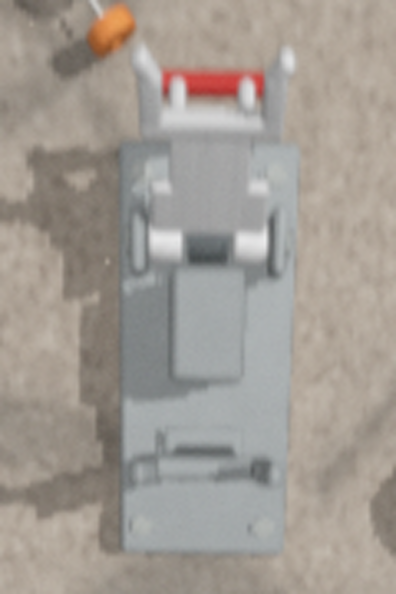

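```bash
python3 - <<'E'
from h import *
import pickle
s,f=pickle.load(open('w2.pkl','rb'))
c=lambda u,v:(220+u/3.3,20+v/3.3)
P={n:atz(f,*c(u,v),z,s) for n,u,v,z in [('c1',120,143,.012),('c2',124,551,.012),('c3',281,551,.012),('c4',298,145,.012),('barL',162,82,.054),('barR',264,82,.054),('prL',137,50,.091),('prR',288,57,.091),('sadL',140,472,.105),('sadR',265,472,.105)]}
for k,v in P.items(): print(k,v.round(4))
m=(P['c1']+P['c2']+P['c3']+P['c4'])/4
ax=(P['c1']+P['c4']-P['c2']-P['c3'])/2; print(m.round(4),np.linalg.norm(ax),np.linalg.norm((P['c4']+P['c3']-P['c1']-P['c2'])/2),np.degrees(np.arctan2(ax[1],ax[0])))
x=ax/np.linalg.norm(ax);y=np.cross([0,0,1],x)
for k in P: d=P[k]-m;print(k,(d@x).round(4),(d@y).round(4))
E
```

```text
c1 [0.556  0.0972 0.012 ]
c2 [ 0.5378 -0.0686  0.012 ]
c3 [ 0.608  -0.0756  0.012 ]
c4 [0.6275 0.0893 0.012 ]
barL [0.5755 0.1065 0.054 ]
barR [0.6119 0.1028 0.054 ]
prL [0.5686 0.1068 0.091 ]
prR [0.6169 0.0999 0.091 ]
sadL [ 0.5551 -0.0259  0.105 ]
sadR [ 0.5979 -0.0301  0.105 ]
[0.5823 0.0106 0.012 ] 0.16644892103352182 0.07125517340560178 83.50117684190592
c1 0.0831 0.036
c2 -0.0837 0.0353
c3 -0.0827 -0.0353
c4 0.0833 -0.036
barL 0.0945 0.0177
barR 0.095 -0.0189
prL 0.094 0.0245
prR 0.0926 -0.0242
sadL -0.0393 0.0229
sadR -0.0387 -0.0201
```

```bash
cat >> h.py <<'E'
O=np.array([.5825,.0105,0]);BE=83.5
_b=np.radians(BE);X=np.array([np.cos(_b),np.sin(_b),0]);Y=np.cross([0,0,1],X);Z=np.array([0,0,1.])
def tiltM(t):
    t=np.radians(t);z=-np.sin(t)*X-np.cos(t)*Z;x=-Y;return np.array([x,np.cross(z,x),z]).T
def rw(p): return O+p[0]*X+p[1]*Y+p[2]*Z
def wr(p): d=np.array(p)-O;return np.array([d@X,d@Y,d@Z])
def push(phi,gap,t=30,d=.008,h=.0095):
    M=tiltM(t);b=np.radians(phi-22.5);B=rw([.045+.057*np.cos(b),0,.024+.057*np.sin(b)])
    return B-(h+.0045+gap)*M[:,1]+d*M[:,2],M
E
python3 - <<'E'
from h import *
s=r.get_state();p=s['eef_pos'];M=R.from_rotvec(s['orientation']).as_matrix()
print(wr(p))
for g in [.06,.02,0]:print(g,wr(push(54,g)[0]))
A=rw([.15,0,.17]);MT=tiltM(30)
print('to above',rel(A,MT))
p2,_=push(54,.02);print('to standoff from above',rel(p2,MT,A,MT))
for ph in range(54,102,4): print(ph,rel(push(ph,0)[0],MT,p2,MT)[0])
E
```

```text
[-0.07411975  0.00410933  0.28080611]
0.06 [ 1.53686369e-01 -3.12250226e-17  9.85421496e-03]
0.02 [ 1.19045353e-01 -3.12250226e-17  2.98542150e-02]
0 [ 1.01724845e-01 -3.29597460e-17  3.98542150e-02]
to above ([0.0085, -0.224, 0.1107], [-29.97, -0.27, 1.1])
to standoff from above ([0.0, -0.0433, 0.1368], [0.0, 0.0, 0.0])
54 [0.0, 0.02, -0.0]
58 [0.0, 0.0236, -0.0018]
62 [0.0, 0.0272, -0.0033]
66 [0.0, 0.031, -0.0046]
70 [0.0, 0.0349, -0.0056]
74 [0.0, 0.0388, -0.0063]
78 [0.0, 0.0427, -0.0067]
82 [0.0, 0.0467, -0.0069]
86 [0.0, 0.0507, -0.0068]
90 [0.0, 0.0546, -0.0064]
94 [0.0, 0.0586, -0.0058]
98 [0.0, 0.0624, -0.0048]
```

>>> jog_arm --plan '[[[0.002,-0.055,0.01],[0,0,0],-1],[[0.004,-0.11,0.03],[-10,0,0],-1],[[0.006,-0.165,0.06],[-20,0,0.5],-1],[[0.0085,-0.224,0.09],[-30,-0.3,1.1],-1],[[0.0085,-0.224,0.111],[-30,-0.3,1.1],-1]]'

```text
time_s: 5.22
eef_pos: [0.592, 0.1803, 0.1608]
orientation: [2.62, -0.103, -0.05]
wrist_force: [-0.4, -0.2, 0.3]
gripper_width: 0.0009
```

```bash
python3 - <<'E'
from h import *
s=r.get_state();M=R.from_rotvec(s['orientation']).as_matrix();print(wr(s['eef_pos']),s['qpos'].round(2),s['wrist_force'])
print(rel(rw([.125,0,.042]),tiltM(30)))
E
```

```text
[0.16978035 0.00980757 0.16084003] [-0.13  0.6  -0.64  1.39  0.67  1.69 -0.91] [-0.38419579 -0.15152684  0.34870505]
([0.0103, -0.0199, 0.1254], [-0.2, -0.09, 1.97])
```

>>> jog_arm --plan '[[[0,0,0],[0,0,0],-1],[[0,0,0],[0,0,0],-1]]'

```text
time_s: 5.48
eef_pos: [0.5993, 0.1625, 0.1726]
orientation: [2.615, -0.145, -0.033]
wrist_force: [-0.3, -1.0, 0.1]
gripper_width: 0.0003
```

```bash
python3 - <<'E'
from h import *
s=r.get_state();print(wr(s['eef_pos']),s['wrist_force'])
print(rel(rw([.125,0,.042]),tiltM(30)))
E
```

```text
[0.15291514 0.00047683 0.17264327] [-0.33851166 -0.95312481  0.07515474]
([-0.0001, -0.0411, 0.1271], [-0.04, -0.3, 0.08])
```

>>> jog_arm --plan '[[[0,-0.025,0.04],[0,0,0],-1],[[0,-0.04,0.08],[0,0,0],-1],[[0,-0.041,0.115],[0,0,0],-1],[[0,-0.041,0.127],[0,0,0],-1],[[0,-0.041,0.127],[0,0,0],-1]]'

```text
time_s: 6.1
eef_pos: [0.5962, 0.1345, 0.0418]
orientation: [2.615, -0.145, -0.035]
wrist_force: [0.8, 0.1, 0.0]
gripper_width: 0.0004
```

```bash
python3 - <<'E'
from h import *
s=r.get_state();print(wr(s['eef_pos']),s['wrist_force'])
f=r.grab_frame('wrist');save(f,'w3')
f=r.grab_frame('side');cv2.imwrite('pics/s3.png',cv2.resize(f['pixels'][100:280,180:380,::-1],None,fx=3,fy=3,interpolation=2))
s=r.get_state();print(s['wrist_force'])
p0=s['eef_pos']
for ph in range(54,102,4): print(ph,rel(push(ph,0)[0],tiltM(30)))
E
```

```text
[0.12479169 0.00039181 0.04176809] [0.84503538 0.12207494 0.00880494]
[ 0.93364581  0.56881724 -0.87045917]
54 ([0.0004, 0.021, 0.0147], [-0.12, -0.36, 0.22])
58 ([0.0004, 0.0245, 0.0129], [-0.12, -0.36, 0.22])
62 ([0.0004, 0.0282, 0.0114], [-0.12, -0.36, 0.22])
66 ([0.0004, 0.032, 0.0101], [-0.12, -0.36, 0.22])
70 ([0.0004, 0.0358, 0.0091], [-0.12, -0.36, 0.22])
74 ([0.0004, 0.0397, 0.0083], [-0.12, -0.36, 0.22])
78 ([0.0004, 0.0437, 0.0079], [-0.12, -0.36, 0.22])
82 ([0.0004, 0.0477, 0.0077], [-0.12, -0.36, 0.22])
86 ([0.0003, 0.0516, 0.0078], [-0.12, -0.36, 0.22])
90 ([0.0003, 0.0556, 0.0082], [-0.12, -0.36, 0.22])
94 ([0.0003, 0.0595, 0.0088], [-0.12, -0.36, 0.22])
98 ([0.0003, 0.0634, 0.0097], [-0.12, -0.36, 0.22])
```

View pics/w3.png

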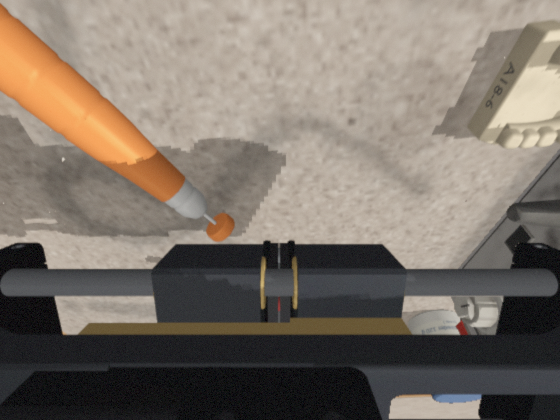

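View pics/s3.png

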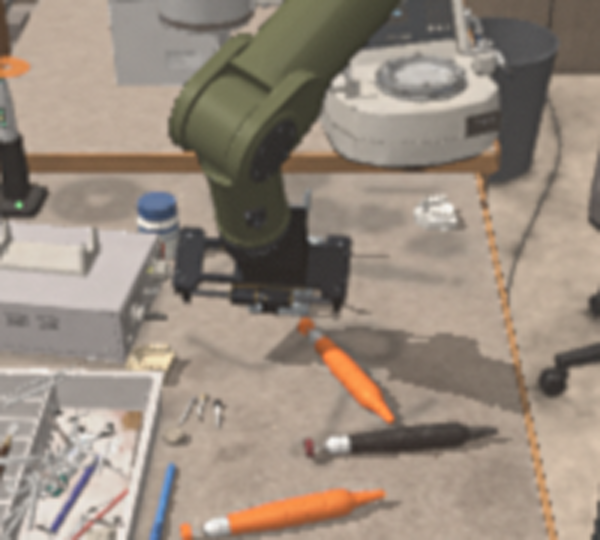

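>>> jog_arm --plan '[[[0,0.008,0.008],[0,0,0],-1],[[0,0.014,0.0147],[0,0,0],-1],[[0,0.018,0.0147],[0,0,0],-1],[[0,0.018,0.0147],[0,0,0],-1]]'

```text
time_s: 6.7
eef_pos: [0.5926, 0.1133, 0.0362]
orientation: [2.615, -0.139, -0.037]
wrist_force: [0.2, 0.6, -0.4]
gripper_width: 0.0003
```

>>> jog_arm --plan '[[[0,0.0015,0],[0,0,0],-1],[[0,0.003,0],[0,0,0],-1],[[0,0.003,0],[0,0,0],-1]]'

```text
time_s: 7.08
eef_pos: [0.5922, 0.1112, 0.0374]
orientation: [2.615, -0.138, -0.037]
wrist_force: [-0.9, 0.1, -1.0]
gripper_width: 0.0003
```

>>> jog_arm --plan '[[[0,0.002,-0.0005],[0,0,0],-1],[[0,0.004,-0.001],[0,0,0],-1],[[0,0.004,-0.001],[0,0,0],-1]]'

```text
time_s: 7.45
eef_pos: [0.5919, 0.1104, 0.04]
orientation: [2.618, -0.136, -0.036]
wrist_force: [1.5, 6.1, -3.2]
gripper_width: 0.0006
```

>>> jog_arm --plan '[[[0,0.002,-0.001],[0,0,0],-1],[[0,0.004,-0.0015],[0,0,0],-1],[[0,0.004,-0.0015],[0,0,0],-1]]'

```text
time_s: 7.82
eef_pos: [0.5915, 0.1071, 0.0434]
orientation: [2.617, -0.137, -0.036]
wrist_force: [0.7, 4.7, -2.0]
gripper_width: 0.0004
```

>>> jog_arm --plan '[[[0,0.002,-0.0005],[0,0,0],-1],[[0,0.004,-0.001],[0,0,0],-1],[[0,0.006,-0.002],[0,0,0],-1],[[0,0.006,-0.002],[0,0,0],-1]]'

```text
time_s: 8.32
eef_pos: [0.5909, 0.1006, 0.0485]
orientation: [2.614, -0.139, -0.038]
wrist_force: [-0.9, 3.1, -0.9]
gripper_width: 0.0004
```

>>> jog_arm --plan '[[[0,0.002,-0.0005],[0,0,0],-1],[[0,0.004,-0.001],[0,0,0],-1],[[0,0.004,-0.001],[0,0,0],-1]]'

```text
time_s: 8.7
eef_pos: [0.5906, 0.0977, 0.0514]
orientation: [2.614, -0.139, -0.038]
wrist_force: [-1.5, 2.0, -1.5]
gripper_width: 0.0004
```

>>> jog_arm --plan '[[[0,0.0015,-0.0002],[0,0,0],-1],[[0,0.003,-0.0004],[0,0,0],-1],[[0,0.003,-0.0004],[0,0,0],-1]]'

```text
time_s: 9.07
eef_pos: [0.5907, 0.0954, 0.0532]
orientation: [2.614, -0.139, -0.037]
wrist_force: [-0.2, 1.8, -2.0]
gripper_width: 0.0009
```

```bash
python3 - <<'E'
from h import *
for i in range(3):
    s=r.get_state();print(wr(s['eef_pos']),s['wrist_force'])
    f=r.grab_frame('side')
cv2.imwrite('pics/s4.png',cv2.resize(f['pixels'][140:240,230:340,::-1],None,fx=5,fy=5,interpolation=2))
f=r.grab_frame('wrist');save(f,'w4')
E
```

```text
[0.08531265 0.00146644 0.05323201] [-0.24061574  1.80264117 -1.959315  ]
[0.08545617 0.00146741 0.0531989 ] [-0.80064155  2.23514182 -0.74922635]
[0.08560308 0.00152807 0.05308565] [-0.16507998  1.02400983 -0.48801295]
```

View pics/s4.png

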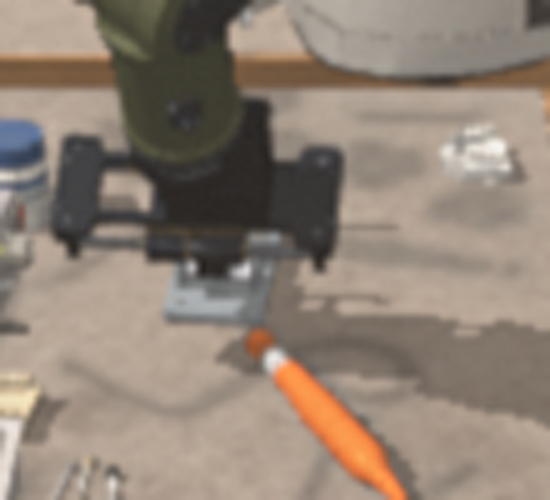

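>>> jog_arm --plan '[[[0,0.0015,-0.0002],[0,0,0],-1],[[0,0.003,-0.0004],[0,0,0],-1],[[0,0.003,-0.0004],[0,0,0],-1]]'

```text
time_s: 9.65
eef_pos: [0.5905, 0.093, 0.0552]
orientation: [2.614, -0.139, -0.037]
wrist_force: [-1.0, 0.7, -0.7]
gripper_width: 0.0005
```

```bash
python3 - <<'E'
from h import *
for i in range(5):
    s=r.get_state();print(wr(s['eef_pos']),s['wrist_force'])
    f=r.grab_frame('top')
cv2.imwrite('pics/t5.png',cv2.resize(f['pixels'][160:250,300:420,::-1],None,fx=5,fy=5,interpolation=2))
E
```

```text
[0.08287425 0.00139196 0.05515004] [-0.99699721  0.73531617 -0.66320694]
[0.08298752 0.00139879 0.05507141] [-0.62226662  0.96131145  0.50946887]
[0.08310575 0.00141133 0.05502438] [ 0.12430284  0.58516064 -0.63268545]
[0.08326976 0.00143341 0.05495832] [-0.41112905  0.65103056  0.17844764]
[0.08334481 0.00143174 0.05493674] [-0.57558261  0.94757948 -0.06722289]
```

View pics/t5.png

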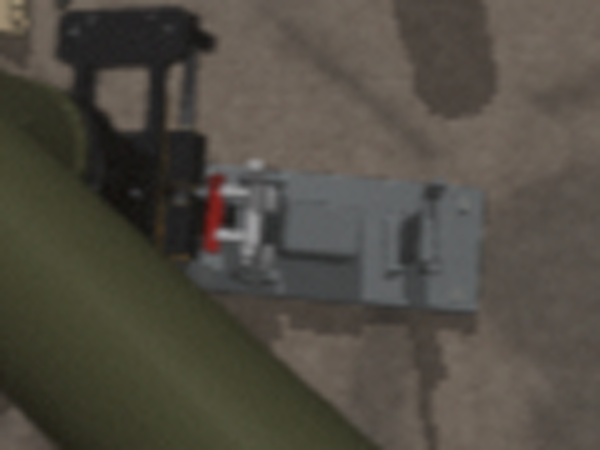

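```bash
python3 - <<'E'
from h import *
import pickle
f=pickle.load(open('d0.pkl','rb'))[1]['top']
for ph in [54,70,75,78,82,86,92]:
    a=np.radians(ph);b=a-np.radians(22.5)
    L=[[.045+.057*np.cos(b),0,.024+.057*np.sin(b)]]+[[.045+.083*np.cos(a),y,.024+.083*np.sin(a)] for y in(.022,-.022)]
    print(ph,[((proj(f,rw(p))-[300,160])*5).round().tolist() for p in L])
E
```

```text
54 [[179.0, 211.0], [182.0, 243.0], [188.0, 163.0]]
70 [[199.0, 210.0], [222.0, 244.0], [228.0, 164.0]]
75 [[206.0, 210.0], [235.0, 245.0], [241.0, 164.0]]
78 [[211.0, 210.0], [243.0, 245.0], [249.0, 165.0]]
82 [[218.0, 210.0], [254.0, 246.0], [260.0, 165.0]]
86 [[224.0, 210.0], [265.0, 247.0], [271.0, 166.0]]
92 [[235.0, 211.0], [281.0, 248.0], [287.0, 167.0]]
```

>>> jog_arm --plan '[[[0,-0.003,0],[0,0,0],-1],[[0,-0.006,0],[0,0,0],-1],[[0,-0.006,0],[0,0,0],-1]]'

```text
time_s: 10.28
eef_pos: [0.5911, 0.1, 0.0514]
orientation: [2.617, -0.137, -0.036]
wrist_force: [1.3, 2.4, -1.0]
gripper_width: 0.0002
```

```bash
python3 - <<'E'
from h import *
for i in range(2):
    s=r.get_state();print(wr(s['eef_pos']),s['wrist_force'])
    f=r.grab_frame('top')
cv2.imwrite('pics/t6.png',cv2.resize(f['pixels'][160:250,300:420,::-1],None,fx=5,fy=5,interpolation=2))
E
```

```text
[0.08993511 0.00154711 0.05144346] [ 1.32585631  2.35374762 -1.00587298]
[0.08970677 0.00155678 0.05158956] [ 1.74391052  2.96542816 -1.61241408]
```

View pics/t6.png

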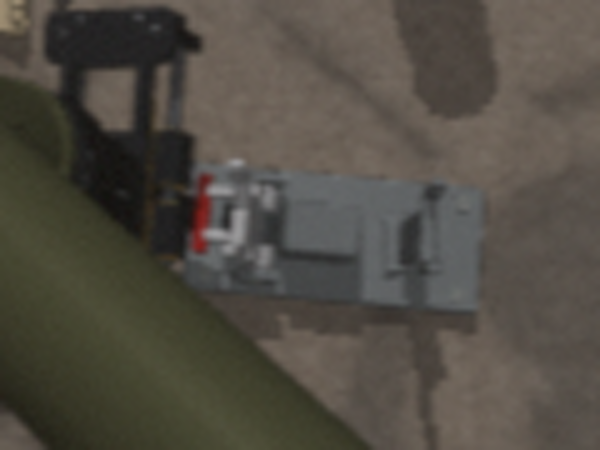

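>>> jog_arm --plan '[[[0,0.002,0],[0,0,0],-1],[[0,0.004,0],[0,0,0],-1],[[0,0.006,0],[0,0,0],-1],[[0,0.0075,0],[0,0,0],-1],[[0,0.0075,0],[0,0,0],-1]]'

```text
time_s: 11.0
eef_pos: [0.5899, 0.0915, 0.0558]
orientation: [2.614, -0.139, -0.038]
wrist_force: [-0.9, 0.3, 0.5]
gripper_width: 0.0006
```

>>> jog_arm --plan '[[[0,0.0015,0],[0,0,0],-1],[[0,0.003,0],[0,0,0],-1],[[0,0.003,0],[0,0,0],-1]]'

```text
time_s: 11.38
eef_pos: [0.5899, 0.0896, 0.0572]
orientation: [2.615, -0.139, -0.037]
wrist_force: [-0.5, 0.2, 0.4]
gripper_width: 0.0005
```

```bash
python3 - <<'E'
from h import *
for i in range(4):
    s=r.get_state();print(wr(s['eef_pos']),s['wrist_force'])
    f=r.grab_frame('top')
cv2.imwrite('pics/t7.png',cv2.resize(f['pixels'][160:250,300:420,::-1],None,fx=5,fy=5,interpolation=2))
E
```

```text
[0.07938551 0.00160414 0.05718776] [-0.49649818  0.17954482  0.35623487]
[0.07948544 0.00160965 0.05712285] [ 0.26333171  0.2497491  -0.29535737]
[0.07960741 0.00165139 0.05709616] [ 0.32215852  0.22382177 -0.4059702 ]
[0.07960435 0.0016657  0.05708332] [ 0.8448259   0.3760956  -0.14416294]
```

View pics/t7.png

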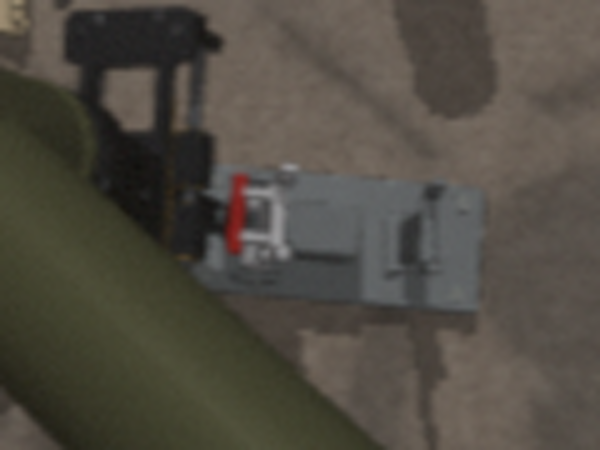

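>>> jog_arm --plan '[[[0,-0.03,0],[0,0,0],-1],[[0,-0.06,-0.04],[0,0,0],0.0],[[0,-0.075,-0.1],[0,0,0],0.15],[[0,-0.09,-0.16],[10,0,0],0.15],[[0,-0.1,-0.22],[20,0,0],0.15]]'

```text
time_s: 12.2
eef_pos: [0.6101, 0.2887, 0.199]
orientation: [2.969, -0.152, -0.013]
wrist_force: [0.7, -0.4, -0.2]
gripper_width: 0.0325
```

```bash
python3 - <<'E'
from h import *
c=lambda u,v:(190+u/3,110+v/3)
import pickle
t=pickle.load(open('d0.pkl','rb'))[1]['top']
for u,v in [(222,424),(103,413)]: print(atz(t,*c(u,v),.0135))
f=r.grab_frame('top');cv2.imwrite('pics/t8.png',cv2.resize(f['pixels'][160:250,300:420,::-1],None,fx=5,fy=5,interpolation=2))
s=r.get_state();print(s['eef_pos'],s['qpos'].round(2))
for b in (98.5,-81.5): print(rel([.36,.33,.25],rot(b)),rel([.5,.35,.25],rot(b)))
E
```

```text
[0.46150375 0.30953055 0.0135    ]
[0.47472917 0.42343138 0.0135    ]
[0.61409291 0.29069358 0.20881224] [-0.05  0.56 -0.76  1.29  0.48  1.55 -0.9 ]
([-0.2563, -0.0052, -0.0455], [6.89, 7.66, -104.38]) ([-0.1192, -0.0398, -0.0493], [6.89, 7.66, -104.38])
([-0.2563, -0.0052, -0.0455], [7.14, -6.42, 75.22]) ([-0.1192, -0.0398, -0.0493], [7.14, -6.42, 75.22])
```

View pics/t8.png

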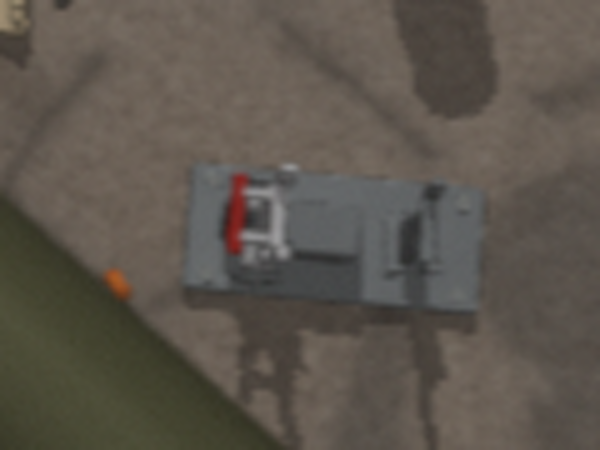

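>>> jog_arm --plan '[[[-0.02,-0.01,-0.01],[8,0,0],0.15],[[-0.04,-0.02,-0.02],[10,0,-10],0.15],[[-0.06,-0.03,-0.03],[10,1,-20],0.15],[[-0.08,-0.04,-0.04],[10,2,-30],0.15],[[-0.09,-0.05,-0.045],[10,3,-40],0.15]]'

```text
time_s: 12.88
eef_pos: [0.5261, 0.3521, 0.2339]
orientation: [-2.995, -0.927, 0.012]
wrist_force: [-0.5, -0.6, -0.0]
gripper_width: 0.0497
```

```bash
python3 - <<'E'
from h import *
s=r.get_state();print(s['eef_pos'],s['qpos'].round(2),R.from_rotvec(s['orientation']).as_matrix().round(2))
print(rel([.53,.355,.22],rot(98.5)))
E
```

```text
[0.52606748 0.3521409  0.23385721] [ 0.11  0.45 -1.    1.45  0.37  1.45 -0.29] [[ 0.83  0.56 -0.01]
 [ 0.56 -0.83  0.  ]
 [-0.01 -0.01 -1.  ]]
([0.0049, -0.0, 0.0138], [-0.61, -0.0, -64.11])
```

>>> jog_arm --plan '[[[0.005,0,0.005],[0,0,-10.7],0.15],[[0.005,0,0.01],[0,0,-21.4],0.15],[[0.005,0,0.014],[-0.5,0,-32],0.15],[[0.005,0,0.014],[-0.5,0,-42.7],0.15],[[0.005,0,0.014],[-0.5,0,-53.4],0.15]]'

```text
time_s: 13.5
eef_pos: [0.5312, 0.3539, 0.2189]
orientation: [-2.264, -2.176, 0.004]
wrist_force: [0.2, 0.8, -0.1]
gripper_width: 0.05
```

>>> jog_arm --plan '[[[0,0,0],[0,0,-10.5],0.15],[[0,0,0],[0,0,-10.5],0.15],[[0,0,0],[0,0,-10.5],0.15]]'

```text
time_s: 13.88
eef_pos: [0.5312, 0.3542, 0.219]
orientation: [-2.065, -2.364, 0.003]
wrist_force: [0.3, -0.5, -0.0]
gripper_width: 0.05
```

```bash
python3 - <<'E'
from h import *
import pickle
s=r.get_state();print(s['eef_pos'],s['qpos'].round(2))
f=r.grab_frame('wrist');save(f,'w5');pickle.dump((s,f),open('w5.pkl','wb'))
for t in ['handpiece','handpiece_mid']:
    print(t,[(np.round(x['box']).tolist(),round(x['p'],2)) for x in r.spot_in('wrist',t)][:3])
E
```

```text
[0.53119009 0.35418887 0.2190422 ] [ 0.21  0.57 -1.2   1.46  0.53  1.47  0.72]
handpiece [([274.0, 122.0, 25.0, 173.0], 0.89), ([174.0, 161.0, 149.0, 61.0], 0.88), ([503.0, 172.0, 114.0, 38.0], 0.62)]
handpiece_mid [([174.0, 164.0, 157.0, 66.0], 0.87), ([345.0, 214.0, 19.0, 111.0], 0.82), ([502.0, 172.0, 116.0, 39.0], 0.69)]
```

View pics/w5.png

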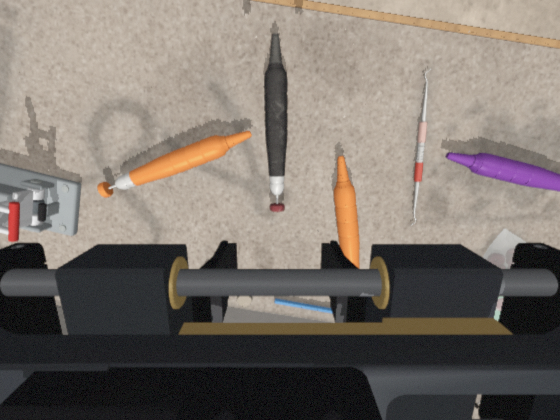

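```bash
python3 - <<'E'
from h import *
import pickle
s,f=pickle.load(open('w5.pkl','rb'))
Q=[atz(f,u,v,.0135,s) for u,v in [(275,25),(276,65),(277.5,176),(277,209)]]
for q in Q: print(q.round(4))
print([np.linalg.norm(Q[i+1]-Q[i]).round(4) for i in range(3)],np.linalg.norm(Q[3]-Q[0]))
d=Q[2]-Q[1];b=np.degrees(np.arctan2(d[1],d[0]));print(b)
m=(Q[1]+Q[2])/2;print(m, atz(f,250,133,.0135,s))
print(rel([m[0],m[1],.1],rot(b+90)))
E
```

```text
[0.3454 0.3256 0.0135]
[0.3853 0.3321 0.0135]
[0.511  0.3507 0.0135]
[0.5534 0.3557 0.0135]
[np.float64(0.0404), np.float64(0.1271), np.float64(0.0427)] 0.21022037521754797
8.421169462572063
[0.44811567 0.34136209 0.0135    ] [0.46381466 0.31077095 0.0135    ]
([-0.0016, -0.0838, 0.1195], [-0.13, -0.03, -0.61])
```

```bash
python3 - <<'E'
from h import *
g=np.array([.448,.3413])-.006*np.array([np.cos(np.radians(8.4)),np.sin(np.radians(8.4))]);print(g)
print(rel([*g,.1],rot(98.4)),rel([*g,.004],rot(98.4)))
E
```

```text
[0.44206437 0.3404235 ]
([-0.0017, -0.0899, 0.1195], [-0.13, -0.03, -0.59]) ([-0.0017, -0.0897, 0.2155], [-0.13, -0.03, -0.59])
```

>>> jog_arm --plan '[[[-0.001,-0.045,0.04],[0,0,-0.6],0.15],[[-0.0017,-0.09,0.08],[0,0,-0.6],0.15],[[-0.0017,-0.09,0.13],[0,0,-0.6],0.15],[[-0.0017,-0.09,0.155],[0,0,-0.6],0.15],[[-0.0017,-0.09,0.155],[0,0,-0.6],0.15]]'

```text
time_s: 14.65
eef_pos: [0.4408, 0.3393, 0.0629]
orientation: [-2.049, -2.377, 0.007]
wrist_force: [0.2, 0.7, 0.0]
gripper_width: 0.0501
```

```bash
python3 - <<'E'
from h import *
s=r.get_state();print(s['eef_pos'])
f=r.grab_frame('wrist');save(f,'w6')
for y in (-.025,0,.025): print(proj(f,s['eef_pos']+R.from_rotvec(s['orientation']).as_matrix()@[y,0,.05],s))
q=r.get_state();print(rel([.44206,.34042,.004],rot(98.4)))
E
```

```text
[0.44078673 0.33930573 0.06294925]
[245.14108866 230.57382771]
[278.00057467 230.5642938 ]
[310.85962906 230.55476001]
([-0.0001, 0.0006, 0.0605], [-0.19, -0.04, 0.08])
```

View pics/w6.png

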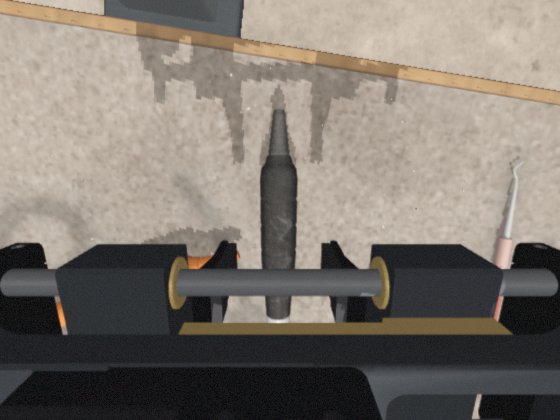

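```bash
python3 - <<'E'
from h import *
s=r.get_state();f=r.grab_frame('wrist')
M=R.from_rotvec(s['orientation']).as_matrix()
for n,u,v in [('otip',240,252),('bodyfar',280,163),('chrome',278,318)]:
    q=atz(f,u,v,.0135,s);print(n,q.round(4),(M.T@(q-s['eef_pos'])).round(4))
a=cv2.resize(f['pixels'][230:340,160:380,::-1],None,fx=3.5,fy=3.5,interpolation=2);cv2.imwrite('pics/w6c.png',a)
E
```

```text
otip [0.4635 0.3137 0.0135] [-0.0297  0.0179  0.0509]
bodyfar [0.391  0.3344 0.0135] [ 0.0015 -0.0508  0.0512]
chrome [0.5175 0.3517 0.0135] [-0.0001  0.0768  0.0507]
```

View pics/w6c.png

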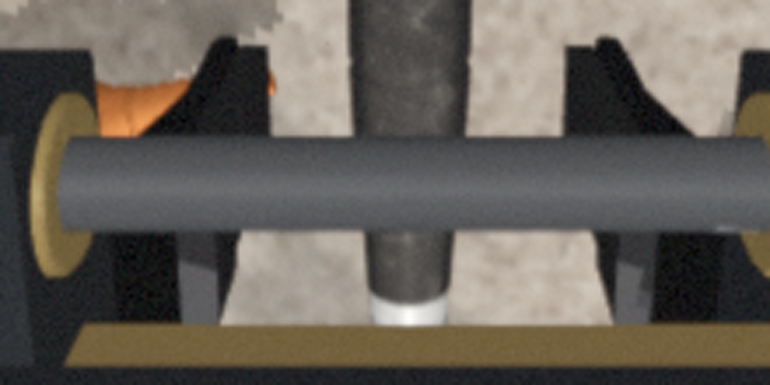

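>>> jog_arm --plan '[[[0,0,0.03],[0,0,0],0.15],[[0,0,0.05],[0,0,0],0.15],[[0,0,0.059],[0,0,0],0.15],[[0,0,0.059],[0,0,0],0.15]]' --newtons 25

```text
time_s: 15.25
eef_pos: [0.4416, 0.3406, 0.0054]
orientation: [-2.049, -2.378, 0.002]
wrist_force: [-0.4, -0.1, 0.4]
gripper_width: 0.0501
```

>>> jog_arm --plan '[[[0,0,0],[0,0,0],-1],[[0,0,0],[0,0,0],-1],[[0,0,0],[0,0,0],-1],[[0,0,0],[0,0,0],-1]]' --newtons 25

```text
time_s: 15.75
eef_pos: [0.4421, 0.3402, 0.0058]
orientation: [-2.05, -2.378, 0.002]
wrist_force: [0.9, -1.5, 2.7]
gripper_width: 0.027
```

>>> jog_arm --plan '[[[0,0,-0.04],[0,0,0],-1],[[0,0,-0.09],[0,0,0],-1],[[0,0,-0.15],[0,0,0],-1],[[0,0,-0.18],[0,0,0],-1],[[0,0,-0.18],[0,0,0],-1]]'

```text
time_s: 16.38
eef_pos: [0.4429, 0.3413, 0.1871]
orientation: [-2.05, -2.379, -0.003]
wrist_force: [-0.2, 0.2, -3.1]
gripper_width: 0.0271
```

```bash
python3 - <<'E'
from h import *
s=r.get_state();f=r.grab_frame('wrist');save(f,'w7')
M=R.from_rotvec(s['orientation']).as_matrix();print(s['qpos'].round(2),s['eef_pos'])
p=s['eef_pos']-.008*M[:,2]
# handpiece plane at axis
for n,u,v in [('l',0,0)]: pass
for t in [.30,.28]: pass
A=rw([.015,0,.185]);print(rel(A,rot(-6.5)),wr(s['eef_pos']))
E
```

```text
[ 0.35  0.43 -1.31  1.7   0.42  1.34  0.69] [0.44291307 0.34128016 0.18707276]
([-0.3322, 0.094, -0.0002], [-0.1, 0.08, 104.98]) [0.31285216 0.17613502 0.18707276]
```

View pics/w7.png

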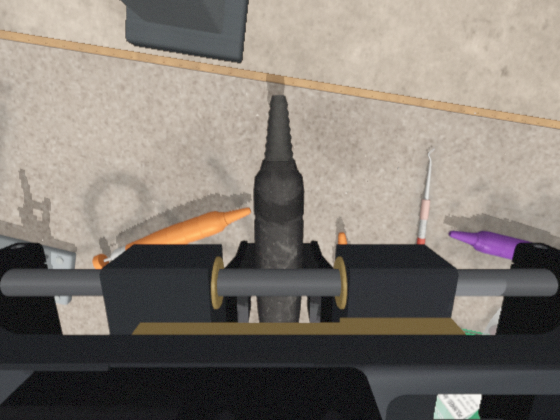

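```bash
python3 - <<'E'
from h import *
s=r.get_state();f=r.grab_frame('wrist')
T=np.array(f['T_tool_cam']);F=foc(f)
for u,v in [(279,97),(279,168),(279,175)]:
    d=T[:3,:3]@[(u-f['cx'])/F,(v-f['cy'])/F,1];o=T[:3,3];q=o+d*(-.008-o[2])/d[2];print(u,v,q.round(4))
E
```

```text
279 97 [ 0.0007 -0.0885 -0.008 ]
279 168 [ 0.0007 -0.0538 -0.008 ]
279 175 [ 0.0007 -0.0502 -0.008 ]
```

>>> jog_arm --plan '[[[-0.03,0.01,0],[0,0,10.5],-1],[[-0.07,0.02,0],[0,0,21],-1],[[-0.11,0.03,0],[0,0,31.5],-1],[[-0.15,0.04,0],[0,0,42],-1],[[-0.19,0.054,0],[0,0,52.5],-1]]'

```text
time_s: 17.1
eef_pos: [0.5226, 0.1583, 0.1827]
orientation: [-2.894, -1.218, 0.01]
wrist_force: [0.9, -0.8, -2.9]
gripper_width: 0.0272
```

```bash
python3 - <<'E'
from h import *
s=r.get_state();print(s['qpos'].round(2),s['eef_pos'],rel(rw([.01,0,.185]),rot(-6.5)))
E
```

```text
[ 0.62  0.3  -1.12  1.73  0.27  1.29  0.24] [0.52257886 0.15834451 0.18267377] ([-0.056, 0.14, -0.0026], [-0.1, 0.37, 52.16])
```

>>> jog_arm --plan '[[[-0.02,0.03,0],[0,0,10.5],-1],[[-0.03,0.06,0],[0,0,21],-1],[[-0.04,0.09,0],[0,0,31.5],-1],[[-0.05,0.12,0],[0,0,42],-1],[[-0.056,0.14,0],[0,0.3,52.2],-1]]'

```text
time_s: 17.73
eef_pos: [0.5846, 0.0205, 0.1817]
orientation: [-3.134, 0.182, 0.004]
wrist_force: [-0.5, 0.6, -3.7]
gripper_width: 0.0271
```

>>> jog_arm --plan '[[[0,0,0],[0,0,0],-1],[[0,0,0],[0,0,0],-1]]'

```text
time_s: 17.98
eef_pos: [0.5841, 0.0244, 0.1834]
orientation: [-3.134, 0.163, 0.002]
wrist_force: [-0.9, 0.3, -3.3]
gripper_width: 0.0269
```

```bash
python3 - <<'E'
from h import *
s=r.get_state();print(s['qpos'].round(2),s['eef_pos'],wr(s['eef_pos']),rel(rw([.009,0,.185]),rot(-6.5)))
f=r.grab_frame('wrist');save(f,'w8')
f=r.grab_frame('top');cv2.imwrite('pics/t9.png',cv2.resize(f['pixels'][160:250,300:420,::-1],None,fx=5,fy=5,interpolation=2))
f=r.grab_frame('side');cv2.imwrite('pics/s9.png',cv2.resize(f['pixels'][120:240,220:360,::-1],None,fx=4,fy=4,interpolation=2))
E
```

```text
[ 0.65  0.32 -0.89  1.65  0.25  1.3  -0.38] [0.58413923 0.02437395 0.18343677] [ 1.39703283e-02 -5.81210102e-05  1.83436771e-01] ([-0.0001, 0.005, -0.0016], [-0.19, 0.07, 0.56])
```

View pics/w8.png

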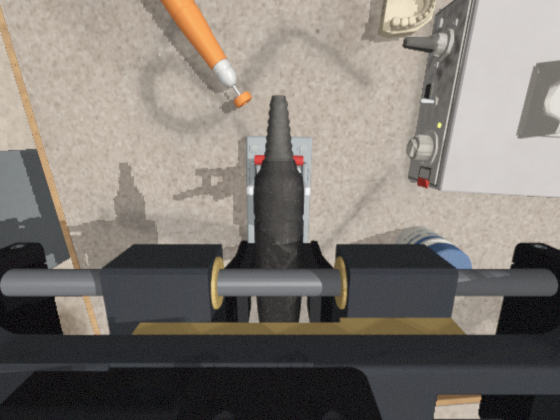

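View pics/s9.png

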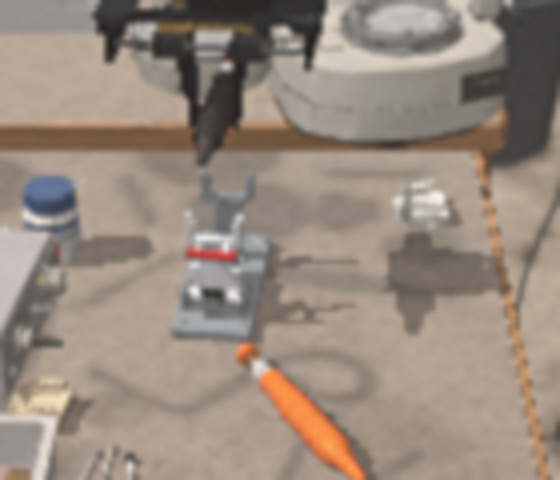

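>>> jog_arm --plan '[[[0,0.005,0.03],[0,0,0.5],-1],[[0,0.005,0.055],[0,0,0.5],-1],[[0,0.005,0.065],[0,0,0.5],-1],[[0,0.005,0.065],[0,0,0.5],-1]]'

```text
time_s: 18.62
eef_pos: [0.5847, 0.0185, 0.1197]
orientation: [-3.134, 0.182, -0.002]
wrist_force: [-0.1, -1.0, -2.0]
gripper_width: 0.027
```

```bash
python3 - <<'E'
from h import *
s=r.get_state();print(wr(s['eef_pos']),rel(rw([.009,0,.095]),rot(-6.5)))
f=r.grab_frame('wrist');cv2.imwrite('pics/w9.png',cv2.resize(f['pixels'][80:280,180:380,::-1],None,fx=3,fy=3,interpolation=2))
f=r.grab_frame('side');cv2.imwrite('pics/s10.png',cv2.resize(f['pixels'][120:240,220:360,::-1],None,fx=4,fy=4,interpolation=2))
E
```

```text
[ 0.00824696 -0.00127774  0.1196512 ] ([-0.0013, -0.0007, 0.0247], [-0.16, -0.05, -0.13])
```

View pics/w9.png

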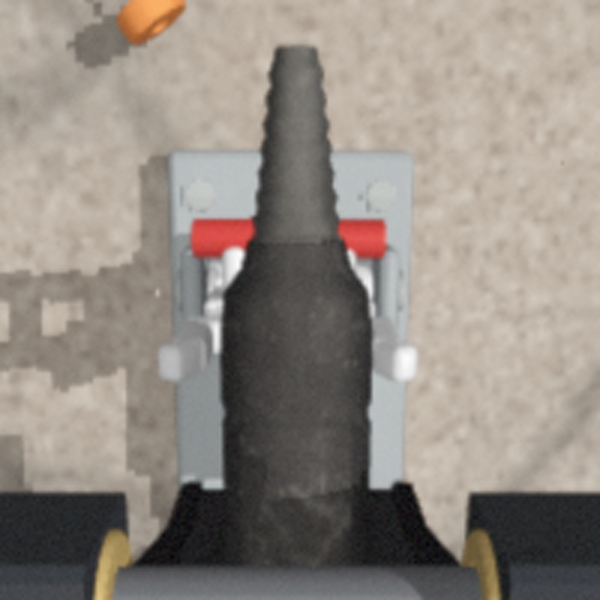

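View pics/s10.png

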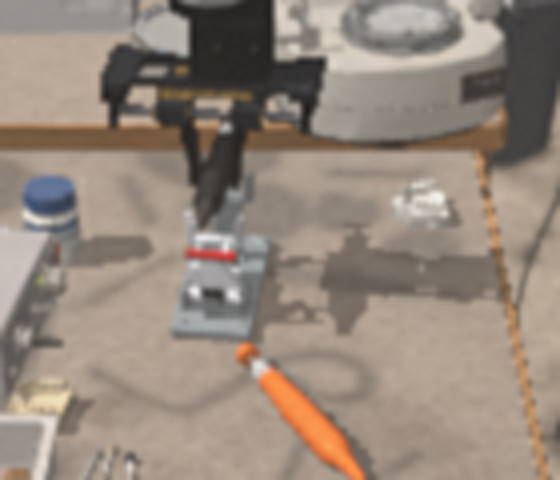

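>>> jog_arm --plan '[[[-0.002,-0.0005,0.005],[0,0,0],-1],[[-0.002,-0.0005,0.012],[0,0,0],-1],[[-0.002,-0.0005,0.018],[0,0,0],-1],[[-0.002,-0.0005,0.022],[0,0,0],-1],[[-0.002,-0.0005,0.022],[0,0,0],-1]]'

```text
time_s: 19.35
eef_pos: [0.5829, 0.0188, 0.0973]
orientation: [-3.134, 0.183, -0.002]
wrist_force: [0.2, -0.4, -2.6]
gripper_width: 0.0269
```

```bash
python3 - <<'E'
from h import *
s=r.get_state();print(wr(s['eef_pos']),s['wrist_force'])
f=r.grab_frame('wrist');cv2.imwrite('pics/w10.png',cv2.resize(f['pixels'][80:280,180:380,::-1],None,fx=3,fy=3,interpolation=2))
E
```

```text
[0.00826748 0.00058452 0.09733476] [ 0.22241864 -0.3776889  -2.59087939]
```

View pics/w10.png

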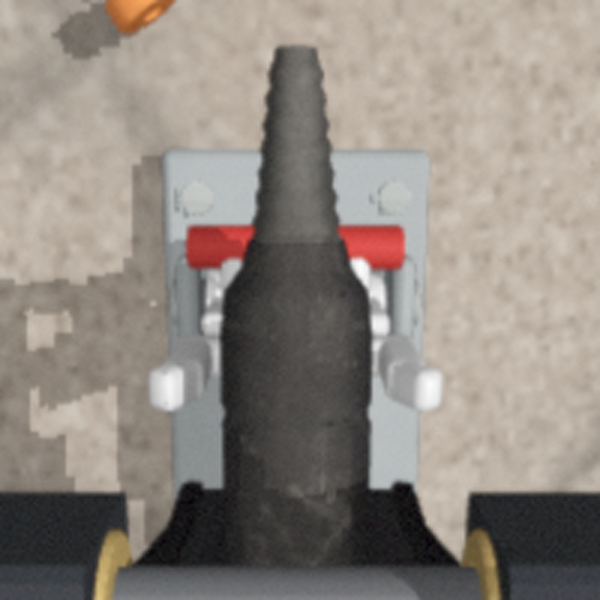

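>>> jog_arm --plan '[[[0,0,0.002],[0,0,0],-1],[[0,0,0.004],[0,0,0],-1],[[0,0,0.005],[0,0,0],-1],[[0,0,0.005],[0,0,0],-1]]'

```text
time_s: 19.9
eef_pos: [0.5831, 0.0189, 0.0927]
orientation: [-3.134, 0.183, -0.003]
wrist_force: [-0.4, 0.4, -2.0]
gripper_width: 0.0267
```

>>> jog_arm --plan '[[[0,0,0.001],[0,0,0],-1],[[0,0,0.002],[0,0,0],-1],[[0,0,0.002],[0,0,0],-1]]'

```text
time_s: 20.27
eef_pos: [0.5831, 0.0188, 0.0908]
orientation: [-3.134, 0.183, -0.003]
wrist_force: [0.5, 0.0, -2.6]
gripper_width: 0.0271
```

>>> jog_arm --plan '[[[0,0,0.001],[0,0,0],-1],[[0,0,0.002],[0,0,0],-1],[[0,0,0.002],[0,0,0],-1]]'

```text
time_s: 20.65
eef_pos: [0.5834, 0.0189, 0.0894]
orientation: [-3.134, 0.183, -0.003]
wrist_force: [-1.4, -0.5, 0.7]
gripper_width: 0.0271
```

>>> jog_arm --plan '[[[0,0,0.001],[0,0,0],-1],[[0,0,0.001],[0,0,0],-1]]'

```text
time_s: 20.9
eef_pos: [0.5834, 0.0186, 0.0882]
orientation: [-3.134, 0.184, -0.004]
wrist_force: [-1.6, -1.6, 3.9]
gripper_width: 0.027
```

>>> jog_arm --plan '[[[0,0,-0.0005],[0,0,0],-0.35],[[0,0,-0.0005],[0,0,0],-0.2],[[0,0,-0.0005],[0,0,0],0],[[0,0,-0.0005],[0,0,0],0.1]]'

```text
time_s: 21.4
eef_pos: [0.5832, 0.0189, 0.0883]
orientation: [-3.134, 0.183, -0.003]
wrist_force: [-0.1, 0.3, -0.6]
gripper_width: 0.0445
```

```bash
python3 - <<'E'
from h import *
s=r.get_state();print(wr(s['eef_pos']),s['wrist_force'],s['gripper_width'])
f=r.grab_frame('wrist');cv2.imwrite('pics/w11.png',cv2.resize(f['pixels'][80:280,180:380,::-1],None,fx=3,fy=3,interpolation=2))
E
```

```text
[0.00841968 0.00025954 0.08825718] [-0.09799793  0.29370176 -0.64970034] 0.04450756552990801
```

View pics/w11.png

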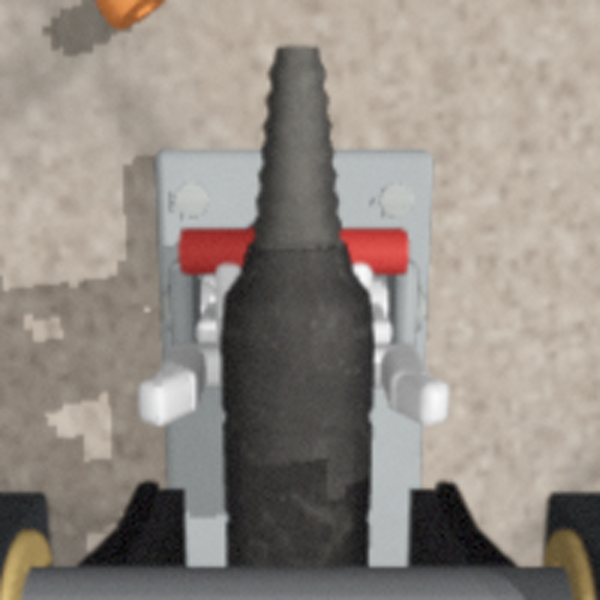

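Released and lying in place. I'll retract straight up.

>>> jog_arm --plan '[[[0,0,-0.02],[0,0,0],0.1],[[0,0,-0.06],[0,0,0],0.1],[[0,0,-0.11],[0,0,0],0.1],[[0,0,-0.15],[0,0,0],0.1],[[0,0,-0.15],[0,0,0],0.1]]'

```text
time_s: 22.08
eef_pos: [0.5852, 0.0194, 0.2436]
orientation: [-3.134, 0.183, -0.016]
wrist_force: [-0.3, -0.2, -0.3]
gripper_width: 0.048
```

>>> jog_arm --plan '[[[0,0.03,-0.02],[0,0,0],0.1],[[0,0.06,-0.04],[0,0,0],0.1],[[0,0.09,-0.05],[0,0,0],0.1],[[0,0.09,-0.05],[0,0,0],0.1]]'

```text
time_s: 22.58
eef_pos: [0.5722, -0.0743, 0.2886]
orientation: [-3.135, 0.192, -0.004]
wrist_force: [-0.2, -0.3, -0.6]
gripper_width: 0.0479
```

```bash
python3 - <<'E'
from h import *
s=r.get_state();print(wr(s['eef_pos']))
f=r.grab_frame('wrist');save(f,'w12')
f=r.grab_frame('side');cv2.imwrite('pics/s12.png',cv2.resize(f['pixels'][120:240,220:360,::-1],None,fx=4,fy=4,interpolation=2))
E
```

```text
[-0.08540064  0.00062728  0.28864048]
```

View pics/w12.png

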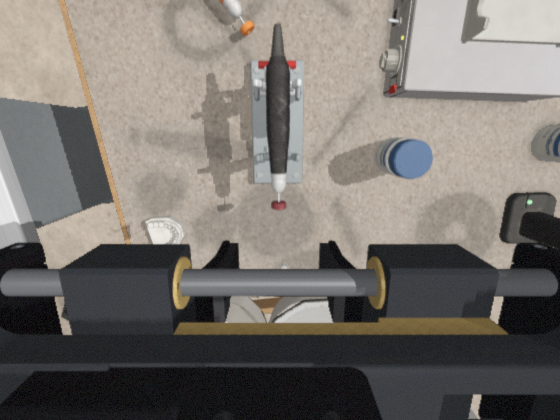

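View pics/s12.png

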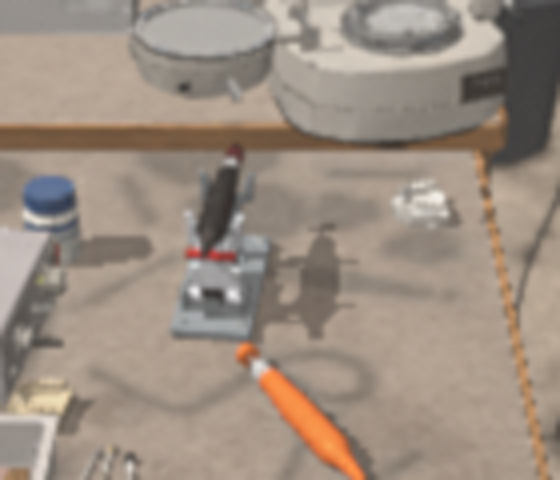

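```bash
python3 -c "
from bench import r
print(r.job_done())"
```

```text
the job is handed in; nothing more can be done
None
```

The fork is up and the black handpiece lies across the raised fork and the saddle. I handed the job in at about 22.7 s of the 62 s allowed; no verdict is reported.

- **Fork:** I pushed the red bar with shut, tilted fingers in 1.5–2 mm steps. The highest wrist force I read during the push was about 7 N. Partway I took the fork for possibly snapped and backed off. It had not, so it swung back, and I pushed again until the force vanished. In the top picture it then stood at about 92° of lean. It stayed there after I moved away, with its cradle about 43 mm from the rest's origin (limit 55.5 mm).
- **Handpiece:** The grip read 27 mm. I lowered it between the prongs until it touched at about the expected height, with at most about 7 N of downward push, then let go.
- **Last pictures:** The side and wrist cameras show it lying between both pairs of prongs, aligned with the rest by eye. The bystanders in view look unmoved by eye. I took no numeric check of the handpiece's final height or angle, or of the bystanders.
- **Where checks disagreed:** Finger position alone put the fork's lean about 3–4° below what the pictures showed, so I went by the pictures. Body lengths measured in the wrist pictures came out about 3–8% long. The two estimates of the handpiece's middle differed by about 6 mm along its length.

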